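# Empty the truffle bin into the bowl

## Robot

A 6-joint arm with a two-finger parallel gripper is mounted at the origin on the work surface. World frame = base frame: x ahead of the robot, y to its left, z up, the work surface at z = 0. Lengths are in mm, angles in rad, forces in N, time in s.
With the tool pointing down it reaches from about 300 to 775 mm from the base axis. Payload 14.6 kg.
Tool frame: the origin (TCP) lies at the centre of the arm's flange, where the gripper is bolted on; the fingertips stand 199 mm ahead of it and the grasp point (between the pads) lies 180 mm ahead of it; z points along the fingers, y is the line along which they close (so a half turn about z gives the same grasp; the last joint's range is limited). The gripper opens to 94 mm and grips with 3 to 60 N. Pads are 16 mm wide; open, the fingers measure 119 mm over their backs; the gripper's body (75 mm by 177 mm) begins 78 mm behind the grasp point.
Start: joints at [-1.356, 0.3, 1.521, -0, 1.321, -0.067], TCP at [152.94, -528.299, 404.646] pointing down, gripper open.
Joint ranges: [-3.03, 3.03], [-0.79, 2.21], [0.23, 2.52], [-1.04, 4.18], [0, 3.07], [-2.55, 2.55]. Speed limits (rad/s): [2.22, 2.22, 2.57, 3.14, 3.14, 3.14].

## Interface

Orientations are given as [roll, pitch, yaw] about the fixed x, y, z axes, in that order (R = Rz(yaw) Ry(pitch) Rx(roll)).
In Python, from workcell import sense, read_camera, camera_info, hand_in gives the robot as it stands. The module is installed in compiled form; this text tells all that it offers.
- The arm moves only by the tool step_arm, never from a script. Its argument "series" is a list of rows, each a list of 7 numbers: the shift along the tool's x, y, z in cm, then the turn, a rotation vector about the tool's x, y, z in degrees, then the opening, from 0 (shut) to 1 (fully open). A call has 1 to 8 rows; each row is the pose to reach, as a shift and turn from the pose commanded when the call began, along the tool's axes at that moment; what a row does not reach only later rows make up. A row lasts 1/10 s, in which the tool goes at most 50 mm and 8.59 degrees, less where a joint would pass 70% of its speed; a pose out of reach is approached as far as the arm can. A call with a gripper value outside its range is refused whole. The fingers move at their own pace and stop on an object; the grip force is fixed at half the most. Time passes only in rows, so rows that repeat a pose let the fingers close. It gives the time, the measured TCP pose, the force, the opening and the grip force at its end, in the units of the state.
- sense(): the state, without advancing time (a new reading comes with each control period).
- read_camera(name): name is "scene" or "side" or "wrist"; returns (picture, depth): 400x640x3 uint8, blue, green, red; 400x640 float32, mm along the optical axis (not along the pixel's ray), 0 where there is no reading.
- camera_info(name): a dict with "fx", "fy", "cx", "cy" (pixels), "R" (3x3) and "t" (3): a world point X has camera coordinates R X + t. Camera axes: x right, y down, z forward; pixel columns grow to the right and rows downward; lengths in mm; the calibration is good to about 2 mm. A picture is of the moment at which its call begins: read the wrist's pose just before it. camera_info takes no time and is no camera call; for the wrist camera it gives the pose at the moment of the call.
- hand_in(): hands the job in; it is judged then, once.
The state is a dict: "t": time; "joint_pos": joint angles; "joint_velocities": joint speeds; "tau": joint torques, N m; "tcp_pos": TCP position; "tcp_rot": TCP orientation; "force": force on the tool from outside, world axes, zero at the start; "moment": the same for the moment, N m; "width": finger opening in mm; "gripper_force": force on a finger pad.
Only numpy, scipy, OpenCV 4.12 (cv2) and the standard library are available. Lean on these libraries where they do the work, as an engineer would, in place of code of your own. Each camera call takes 0.05 s, during which the arm holds its last target. There are 200 camera calls.

## Task

Take the insert bin that holds the two round truffles by its handle and lift it straight up, level, out of the steel organiser. Then tip it over the yellow mixing bowl so that both truffles roll into the bowl, and stand the emptied bin upright in the middle of the free half of the marble slab, beside the bowl.

Things in the scene. Friction and masses are not known exactly. Their poses are not given: they have to be found in the camera images.
- bin_grip (a point): Centre of the handle bar (12 x 12 mm, 78 mm long, along y; grasp it across x) over the middle of the white bin that holds the truffles; its twins hold discs and sticks. Bin 120 mm long (x), 78 wide (y), 0.2 kg; rim 32 mm and underside 80 mm below this point, z up. Stands on the 4 mm floor of a fixed steel frame 40 mm high, 2 mm play each side, twins 86 mm away along y, either side.
- bowl_rim (a point): Centre of the mouth of the yellow bowl: mouth 180 mm across, rim 87 mm above the counter, 75 mm deep, wall 4 mm. Fixed on a fixed marble slab, 380 x 200 mm, 12 mm thick, long side along this frame's x, z up. The slab's free half lies beyond the bowl as the robot sees it: its middle is 180 mm from this point along +x, its top 75 mm below this point.
- truffle_a_center (a point): Centre of one truffle, a hard brown ball 26 mm across, 14 g, loose on the flat floor of the bin. The bin's back wall (+x of the handle's frame) is upright; its front (-x) is a ramp climbing 30 degrees to a lip 60 mm ahead of the handle bar and 39 mm below it. Balls roll out over that lip once the bin leans more than about 32 degrees that way; 50 to 60 is plenty.
- truffle_b_center (a point): Centre of the other truffle, the same size and mass. Tipped 50 to 60 degrees, the bin's lip lies about 70 mm straight below the handle bar, and the balls leave it moving on towards the bin's -x.

How it is judged:
By the outcome, as a careful person would: the job done as asked, in the order asked, and still so for the second after the job is handed in, with the robot touching nothing.
It also fails if it takes over 64 s, if anything falls off the work surface, if the arm or the gripper's body presses on something with over 40 N, if the wrist force passes 120 N, or if a joint passes its speed limit or range.

## Working session

There is one attempt and no reset: what is moved stays moved. The work goes in short steps, Python scripts to look and compute and a tool call to move; the robot and the scene stay as the last step left them, time stands still between calls to the robot, and variables do not carry over. Pictures are saved under pics/ and viewed, at most 10 in all, crops included, and the job is handed in when it is done.

Besides the shell and the picture viewer there is one more tool, called after ">>>" as name(argument=value, ...), one argument or row to a line, values as JSON. step_arm: Moves the arm, as the interface text tells. Its arguments: {"type":"object","properties":{"series":{"type":"array"}},"required":["series"]}

```bash
mkdir -p pics
cat > h.py <<'E'
import numpy as np, cv2
from workcell import sense, read_camera, camera_info, hand_in
def pts(name):
    ci=camera_info(name); im,d=read_camera(name)
    v,u=np.mgrid[0:400,0:640]
    C=np.stack([(u-ci["cx"])/ci["fx"]*d,(v-ci["cy"])/ci["fy"]*d,d],-1)
    X=(C-np.array(ci["t"]))@np.array(ci["R"])
    X[d==0]=np.nan
    return im,d,X
E
python3 - <<'E'
from h import *
s=sense(); print({k:np.round(v,3) for k,v in s.items()})
for n in("scene","side"):
    im,d,X=pts(n); cv2.imwrite(f"pics/{n}0.png",im); np.savez(f"{n}0.npz",im=im,X=X)
    ci=camera_info(n); print(n,-np.array(ci["R"]).T@ci["t"],np.mean(d>0))
E
```

```text
{'t': np.float64(0.0), 'joint_pos': array([-1.356,  0.3  ,  1.522,  0.   ,  1.321, -0.067]), 'joint_velocities': array([-0.001,  0.002, -0.001, -0.002,  0.001, -0.   ]), 'tau': array([ 2.0000e-03, -5.3181e+01, -3.5273e+01,  7.1000e-02,  2.4000e-02,
       -0.0000e+00]), 'tcp_pos': array([ 152.935, -528.274,  404.089]), 'tcp_rot': array([-3.14 , -0.   ,  0.282]), 'force': array([-0.315,  0.181,  0.765]), 'moment': array([-0.005,  0.005, -0.012]), 'gripper_force': np.float64(0.0), 'width': np.float64(93.813)}
scene [ 784.44766547 -551.26638714  781.67861183] 0.99604296875
side [211.61822794 422.63269402 799.55071001] 0.99580859375
```

View pics/scene0.png

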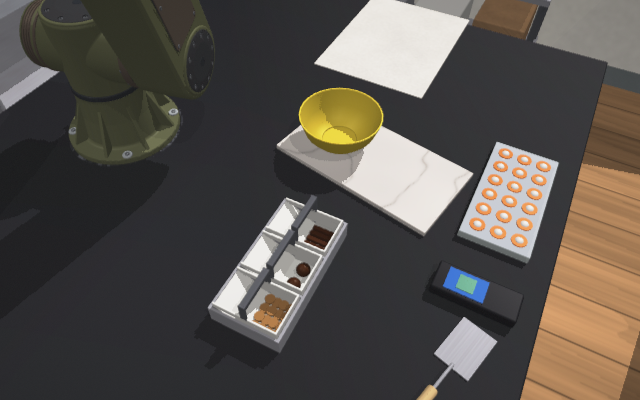

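View pics/side0.png

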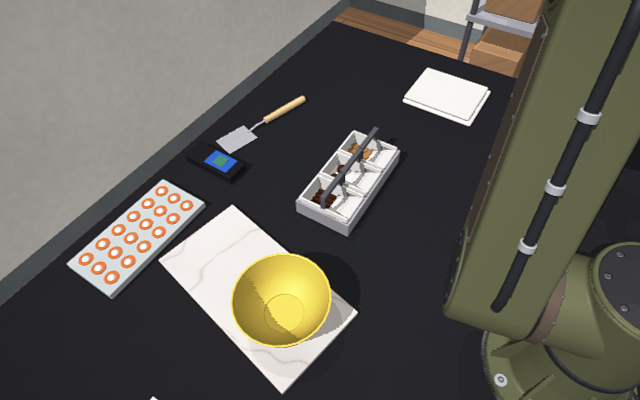

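The scene view shows the organiser near (280,270). The truffles are in the middle bin at about (303,270) and (294,283), the bowl mouth is at (341,122), and the slab runs to lower right. The side view agrees: bowl at (281,300), organiser at (350,180).

Run:
```python
from h import *
for n,box in(("scene",(190,350,200,345)),("side",(150,235,290,410))):
    f=np.load(n+"0.npz"); im=f["im"].astype(int);X=f["X"]
    B,G,R=im[...,0],im[...,1],im[...,2]
    v,u=np.mgrid[0:400,0:640]
    ins=(v>=box[0])&(v<box[1])&(u>=box[2])&(u<box[3])
    z=X[...,2]
    m=ins&(z>80)&(z<98)&(im.max(-1)<110)
    P=X[m]; c=P.mean(0); w,V=np.linalg.eigh(np.cov((P-c)[:,:2].T)); a=V[:,1]
    t=(P-c)[:,:2]@a; print(n,"bar",m.sum(),c,np.percentile(P[:,2],[5,50,95]),"dir",a,np.degrees(np.arctan2(a[1],a[0])),"ext",t.min(),t.max(), "mid",c[:2]+a*(t.min()+t.max())/2)
    w_=ins&(im.min(-1)>120)&(z>10)&(z<70); r=cv2.minAreaRect(X[w_][:,:2].astype(np.float32)); print(" organiser/white rect",r)
    br=ins&(R>B+12)&(R<110)&(z>0)&(z<75)
    k,l,st,cc=cv2.connectedComponentsWithStats(br.astype(np.uint8))
    for i in range(1,k):
        if st[i,4]>15: print("  brown",st[i,4],cc[i].round(),X[l==i].mean(0).round(1))
    y=(R>120)&(G>90)&(B<90)&(abs(z-87)<5)&(v>80)
    r=cv2.minAreaRect(X[y][:,:2].astype(np.float32)); e=cv2.minEnclosingCircle(X[y][:,:2].astype(np.float32)); print(" bowl",y.sum(),e,np.nanmax(X[(R>120)&(G>90)&(B<60)][:,2]))
    s=(im.min(-1)>130)&(abs(z-12)<5)
    k,l,st,cc=cv2.connectedComponentsWithStats(s.astype(np.uint8))
    for i in np.argsort(-st[1:,4])[:2]+1:print(" slab",st[i,4],cc[i].round(),cv2.minAreaRect(X[l==i][:,:2].astype(np.float32)),np.median(z[l==i]))
```

```text
scene bar 1018 [ 523.31933729 -181.13112822   89.76811035] [82.68923337 90.77474273 93.12310083] dir [-0.02185756  0.99976109] 91.25244585668257 ext -114.4117791463339 136.58193814060647 mid [ 523.07704447 -170.048697  ]
 organiser/white rect ((520.926513671875, -169.48704528808594), (135.34886169433594, 263.65582275390625), 1.1802786588668823)
  brown 408 [319. 237.] [545.3 -74.7  16.1]
  brown 148 [303. 269.] [ 557.2 -158.5   29.1]
  brown 87 [294. 281.] [ 556.7 -187.6   31.4]
  brown 50 [285. 311.] [ 565.  -236.7   15.6]
 bowl 607 ((463.4255676269531, 182.07052612304688), 92.00022888183594) 90.83503498590275
 slab 9024 [390. 175.] ((549.979736328125, 163.7440185546875), (203.20054626464844, 381.3943786621094), 79.07154846191406) 13.231595583011853
 slab 453 [289. 269.] ((536.4729614257812, -156.99740600585938), (57.007537841796875, 55.63896942138672), 6.292684078216553) 10.058995333659334
side bar 284 [ 517.18044054 -121.97524523   88.20024836] [81.14656679 89.45040339 92.28689701] dir [-0.01772446  0.99984291] 91.01558994477944 ext -94.2043150456315 79.23607875584955 mid [ 517.31309249 -129.4581877 ]
 organiser/white rect ((520.5750122070312, -166.91615295410156), (135.49668884277344, 263.8349304199219), 1.0820369720458984)
  brown 29 [339. 168.] [ 556.2 -181.9   30.2]
  brown 94 [317. 196.] [560.5 -90.8  15.1]
  brown 89 [330. 200.] [530.4 -96.3  14.9]
 bowl 459 ((489.4082946777344, 25.130783081054688), 245.7591094970703) 87.64154439805107
 slab 10440 [245. 291.] ((549.419921875, 165.14822387695312), (200.6186981201172, 381.53948974609375), 79.15735626220703) 12.823097554057364
 slab 457 [65. 37.] ((1661.7706298828125, -249.04275512695312), (538.65185546875, 19.814353942871094), 89.85311889648438) 12.082794356621175
```

```bash
cat >> h.py <<'E'
from scipy.spatial.transform import Rotation as Ro
def delta(p,psi,tilt=0):
    """row from current pose to grasp point p (mm), tool yaw psi deg, tilt deg (bin front down)"""
    s=sense(); R0=Ro.from_euler("xyz",s["tcp_rot"]); 
    R1=Ro.from_euler("xyz",[180,0,psi],degrees=True)*Ro.from_rotvec([-tilt,0,0],degrees=True)
    t=np.array(p)-180*R1.as_matrix()[:,2]
    dl=R0.inv().apply(t-s["tcp_pos"])/10; rv=(R0.inv()*R1).as_rotvec(degrees=True)
    print("t",s["t"],"j",np.round(s["joint_pos"],3),"tcp",s["tcp_pos"].round(1),s["tcp_rot"].round(3),"F",s["force"].round(1),"w",s["width"].round(1),s["gripper_force"].round(1))
    print("row",dl.round(2),rv.round(2)," target tcp",t.round(1),"tool z",R1.as_matrix()[:,2].round(2),"y",R1.as_matrix()[:,1].round(2))
E
python3 -c "
from h import *
delta([521,-169.5,184],91.1); delta([521,-169.5,184],91.1,55)"
```

```text
Traceback (most recent call last):
  File "h.py", line 17, in delta
    print("t",s["t"],"j",np.round(s["joint_pos"],3),"tcp",s["tcp_pos"].round(1),s["tcp_rot"].round(3),"F",s["force"].round(1),"w",s["width"].round(1),s["gripper_force"].round(1))
                                                                                                                                  ^^^^^^^^^^^^^^^^
AttributeError: 'float' object has no attribute 'round'
```

```bash
sed -i 's/s\["width"\].round(1),s\["gripper_force"\].round(1)/round(s["width"],1),round(s["gripper_force"],1)/' h.py
python3 -c "
from h import *
delta([521,-169.5,184],91.1); delta([521,-169.5,184],91.1,55)"
```

```text
t 0.1 j [-1.356  0.3    1.521 -0.     1.321 -0.067] tcp [ 153.  -528.3  404.2] [-3.141 -0.     0.282] F [ 0.2 -1.2  0.3] w 93.8 0.0
row [ 45.33 -24.22   4.04] [-5.000e-02 -4.000e-02 -7.495e+01]  target tcp [ 521.  -169.5  364. ] tool z [ 0.  0. -1.] y [1.   0.02 0.  ]
t 0.1 j [-1.356  0.3    1.521 -0.     1.321 -0.067] tcp [ 153.  -528.3  404.2] [-3.141 -0.     0.282] F [ 0.2 -1.2  0.3] w 93.8 0.0
row [ 31.09 -28.04  11.72] [-46.74  35.77 -68.8 ]  target tcp [ 373.6 -172.3  287.2] tool z [ 0.82  0.02 -0.57] y [0.57 0.01 0.82]
```

>>> step_arm(
  series=[
    [5.6,-3,0,0,0,-8,1],
    [11.2,-6,0,0,0,-16,1],
    [16.8,-9,0.5,0,0,-24,1],
    [22.5,-12,1,0,0,-32,1],
    [28,-15,1.5,0,0,-40,1],
    [33,-18,2,0,0,-48,1],
    [38,-21,3,0,0,-56,1],
    [42,-23,3.5,0,0,-64,1],
  ],
)

```text
t: 0.9
tcp_pos: [436.9, -245.4, 378.8]
tcp_rot: [3.142, 0.0, 1.405]
force: [-1.2, -1.0, 0.2]
width: 94.1
gripper_force: 0.0
```

```bash
python3 -c "
from h import *
delta([521,-169.5,184],91.1)"
```

```text
t 0.9 j [-0.585  0.215  1.69  -0.     1.237 -0.419] tcp [ 436.9 -245.4  378.8] [3.142 0.    1.405] F [-1.2 -1.   0.2] w 94.1 0.0
row [8.88 7.04 1.48] [  0.     0.   -10.63]  target tcp [ 521.  -169.5  364. ] tool z [ 0.  0. -1.] y [1.   0.02 0.  ]
```

>>> step_arm(
  series=[
    [3,2.5,0.5,0,0,-5,1],
    [6,5,1,0,0,-10.6,1],
    [8.9,7,1.5,0,0,-10.6,1],
    [8.9,7,1.5,0,0,-10.6,1],
    [8.9,7,1.5,0,0,-10.6,1],
  ],
)

```text
t: 1.4
tcp_pos: [520.2, -171.2, 363.5]
tcp_rot: [-3.141, -0.0, 1.585]
force: [-0.4, -0.3, -0.1]
width: 93.8
gripper_force: 0.0
```

Run:
```python
from h import *
delta([521,-169.5,184],91.1)
im,d,X=pts("wrist"); cv2.imwrite("pics/w1.png",im); np.savez("w1.npz",im=im,X=X)
z=X[...,2]; m=(z>82)&(z<100)&(im.max(-1)<110)
P=X[m]; print(m.sum(), P.min(0),P.max(0),np.median(P,0))
w=(im.min(-1)>120)&(z>45)&(z<62)&(abs(X[...,0]-521)<90); print(cv2.minAreaRect(X[w][:,:2].astype(np.float32)))
```

```text
t 1.4 j [-0.385  0.332  1.578 -0.     1.233 -0.399] tcp [ 520.2 -171.2  363.5] [-3.141 -0.     1.585] F [-0.4 -0.3 -0.1] w 93.8 0.0
row [ 0.17  0.08 -0.05] [-0.06 -0.02 -0.29]  target tcp [ 521.  -169.5  364. ] tool z [ 0.  0. -1.] y [1.   0.02 0.  ]
2 [ 513.17333387 -272.83313907   88.5775873 ] [517.79443019 -46.31605042  89.69073623] [ 515.48388203 -159.57459475   89.13416176]
((521.2615356445312, -170.7611541748047), (120.22716522216797, 250.87490844726562), 1.071451187133789)
```

View pics/w1.png

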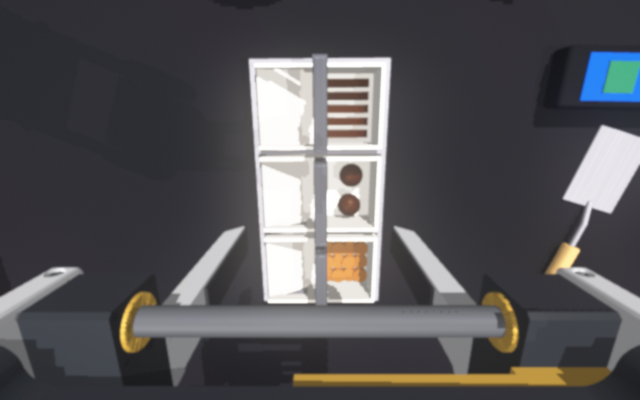

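The wrist view shows the truffles at (350,175) and (348,204) in the middle bin, with its handle along column 320. The rim rectangle is 120 x 250 mm, as it should be, centred at (521.2, -170.7). I'm descending.

>>> step_arm(
  series=[
    [0.05,0.1,3.5,0,0,-0.3,1],
    [0.05,0.1,6.5,0,0,-0.3,1],
    [0.05,0.1,8.5,0,0,-0.3,1],
    [0.05,0.1,9.5,0,0,-0.3,1],
    [0.05,0.1,9.95,0,0,-0.3,1],
    [0.05,0.1,9.95,0,0,-0.3,1],
    [0.05,0.1,9.95,0,0,-0.3,1],
  ],
)

```text
t: 2.15
tcp_pos: [521.2, -171.3, 265.6]
tcp_rot: [3.14, 0.001, 1.589]
force: [0.3, 0.4, -0.2]
width: 93.8
gripper_force: 0.0
```

Run:
```python
from h import *
delta([521.2,-170.3,84],91.1)
im,d,X=pts("wrist"); cv2.imwrite("pics/w2.png",im)
```

```text
t 2.15 j [-0.384  0.451  1.662  0.     1.027 -0.402] tcp [ 521.2 -171.3  265.6] [3.140e+00 1.000e-03 1.589e+00] F [ 0.3  0.4 -0.2] w 93.8 0.0
row [0.1  0.01 0.16] [ 0.09  0.04 -0.07]  target tcp [ 521.2 -170.3  264. ] tool z [ 0.  0. -1.] y [1.   0.02 0.  ]
```

View pics/w2.png

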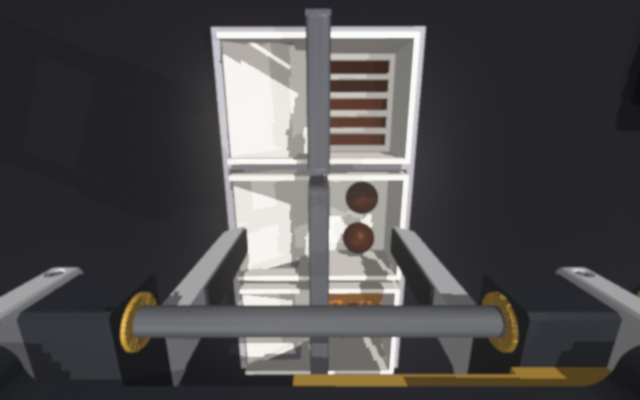

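The handle at column 318 is centred between the fingertips (245 and 393), with the two truffles at (361,197) and (358,237). Closing now.

>>> step_arm(
  series=[
    [0.1,0,0.15,0,0,0,1],
    [0.1,0,0.15,0,0,0,0],
    [0.1,0,0.15,0,0,0,0],
    [0.1,0,0.15,0,0,0,0],
    [0.1,0,0.15,0,0,0,0],
    [0.1,0,0.15,0,0,0,0],
    [0.1,0,0.15,0,0,0,0],
    [0.1,0,0.15,0,0,0,0],
  ],
)

```text
t: 3.0
tcp_pos: [521.0, -170.0, 263.0]
tcp_rot: [3.142, 0.0, 1.589]
force: [0.4, -0.8, 0.1]
width: 41.3
gripper_force: 0.0
```

```bash
python3 -c "
from h import *
delta([521.2,-170.3,84],91.1)"
```

```text
t 3.0 j [-0.382  0.454  1.664 -0.     1.023 -0.401] tcp [ 521. -170.  263.] [3.142 0.    1.589] F [ 0.4 -0.8  0.1] w 41.3 0.0
row [-0.03  0.02 -0.1 ] [ 0.    0.   -0.06]  target tcp [ 521.2 -170.3  264. ] tool z [ 0.  0. -1.] y [1.   0.02 0.  ]
```

>>> step_arm(
  series=[
    [0,0,-0.1,0,0,0,0],
    [0,0,-0.1,0,0,0,0],
    [0,0,-0.1,0,0,0,0],
    [0,0,-0.1,0,0,0,0],
    [0,0,-0.1,0,0,0,0],
    [0,0,-0.1,0,0,0,0],
    [0,0,-0.1,0,0,0,0],
    [0,0,-0.1,0,0,0,0],
  ],
)

```text
t: 3.8
tcp_pos: [521.0, -170.0, 264.0]
tcp_rot: [3.142, -0.0, 1.589]
force: [-0.4, 0.2, -0.2]
width: 12.0
gripper_force: 30.0
```

```bash
python3 -c "
from h import *
delta([521.2,-170.3,84],91.1)"
```

```text
t 3.8 j [-0.382  0.453  1.664  0.     1.025 -0.401] tcp [ 521. -170.  264.] [ 3.142 -0.     1.589] F [-0.4  0.2 -0.2] w 12.0 30.0
row [-0.03  0.01  0.  ] [ 0.   -0.   -0.06]  target tcp [ 521.2 -170.3  264. ] tool z [ 0.  0. -1.] y [1.   0.02 0.  ]
```

>>> step_arm(
  series=[
    [0,0,-0.5,0,0,0,0],
    [0,0,-1.3,0,0,0,0],
    [0,0,-2.5,0,0,0,0],
    [0,0,-4,0,0,0,0],
    [0,0,-5.5,0,0,0,0],
    [0,0,-7,0,0,0,0],
    [0,0,-8.5,0,0,0,0],
    [0,0,-10,0,0,0,0],
  ],
)

```text
t: 4.6
tcp_pos: [520.9, -170.0, 365.7]
tcp_rot: [3.141, 0.0, 1.589]
force: [-0.0, -0.3, -1.4]
width: 11.8
gripper_force: 30.0
```

>>> step_arm(
  series=[
    [0,0,-1.5,0,0,0,0],
    [0,0,-3,0,0,0,0],
    [0,0,-4.5,0,0,0,0],
    [0,0,-5.5,0,0,0,0],
    [0,0,-6,0,0,0,0],
    [0,0,-6,0,0,0,0],
  ],
)

```text
t: 5.2
tcp_pos: [520.9, -170.0, 424.6]
tcp_rot: [3.141, 0.0, 1.589]
force: [1.0, 0.3, -1.0]
width: 11.5
gripper_force: 30.0
```

Run:
```python
from h import *
delta([481,187,227],111.4)
im,d,X=pts("wrist"); cv2.imwrite("pics/w3.png",im)
# planar arm model fit
from scipy.optimize import least_squares
J=np.array([[.3,1.521,1.321],[.215,1.69,1.237],[.332,1.578,1.233],[.451,1.662,1.027],[.453,1.664,1.025]])
T=np.array([[550.0,404.3],[np.hypot(436.9,245.4),378.8],[np.hypot(520.2,171.2),363.5],[np.hypot(521.2,171.3),265.6],[np.hypot(521,170),264]])
s=sense(); J=np.vstack([J,s["joint_pos"][[1,2,4]]]); T=np.vstack([T,[np.hypot(*s["tcp_pos"][:2]),s["tcp_pos"][2]]])
# r=c0+L1 sin q2 + A sin(q23)+B cos(q23), z=c1+L1 cos q2 + A cos(q23)-B sin(q23)  (tool down)
q2=J[:,0];q=J[:,:2].sum(1);n=len(q);o=np.zeros(n);i=np.ones(n)
M=np.vstack([np.c_[i,o,np.sin(q2),np.sin(q),np.cos(q)],np.c_[o,i,np.cos(q2),np.cos(q),-np.sin(q)]])
x,res,rk,sv=np.linalg.lstsq(M,np.r_[T[:,0],T[:,1]],rcond=None); print(x.round(1),res,sv.round(3))
```

```text
t 5.2 j [-0.382  0.28   1.499 -0.     1.361 -0.4  ] tcp [ 520.9 -170.   424.6] [3.141 0.    1.589] F [ 1.   0.3 -1. ] w 11.5 30.0
row [35.77 -3.34  1.75] [  0.04   0.03 -20.36]  target tcp [481. 187. 407.] tool z [ 0.  0. -1.] y [0.93 0.36 0.  ]
[  2.  149.3 424.  446.6  40.5] [0.21614123] [4.236 3.457 0.227 0.226 0.093]
```

View pics/w3.png

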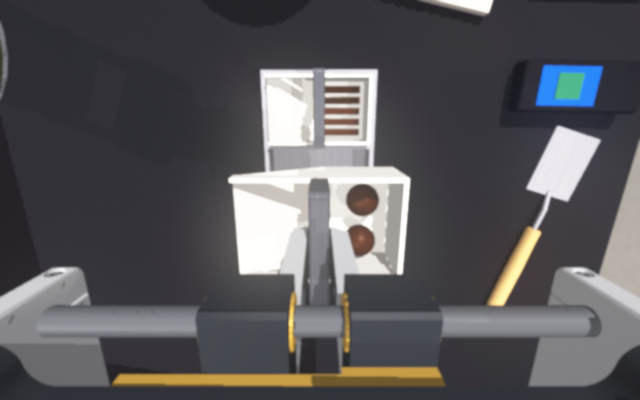

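Both truffles, at (362,200) and (359,240), are in the lifted bin, and the twins stayed in the frame.

```bash
python3 -c "
from h import *
delta([492,191,232],107.5)"
```

```text
t 5.25 j [-0.382  0.281  1.5    0.     1.361 -0.401] tcp [ 521.  -170.   423.9] [-3.141 -0.     1.589] F [ 0.2  0.6 -1.9] w 11.6 30.0
row [36.15 -2.24  1.19] [-1.000e-02 -0.000e+00 -1.646e+01]  target tcp [492. 191. 412.] tool z [ 0.  0. -1.] y [0.95 0.3  0.  ]
```

>>> step_arm(
  series=[
    [0.6,0,0,0,0,0,0],
    [1.8,0,0,0,0,-0.8,0],
    [3.8,-0.2,0,0,0,-1.6,0],
    [6.3,-0.4,0,0,0,-2.8,0],
    [8.8,-0.5,0,0,0,-4,0],
    [11.3,-0.7,0,0,0,-5,0],
    [13.8,-0.9,0,0,0,-6.2,0],
    [16.3,-1,0,0,0,-7.4,0],
  ],
)

```text
t: 6.05
tcp_pos: [507.6, -5.4, 423.7]
tcp_rot: [-3.141, -0.0, 1.72]
force: [0.4, -0.3, -1.5]
width: 11.7
gripper_force: 30.0
```

>>> step_arm(
  series=[
    [2.5,0.3,0,0,0,-1.2,0],
    [5,0.5,0.2,0,0,-2.4,0],
    [7.5,0.8,0.4,0,0,-3.6,0],
    [10,1,0.6,0,0,-4.8,0],
    [12.5,1.2,0.8,0,0,-6,0],
    [15,1.4,1,0,0,-7.2,0],
    [17,1.6,1.1,0,0,-8.2,0],
    [18.4,1.7,1.2,0,0,-9,0],
  ],
)

```text
t: 6.85
tcp_pos: [497.2, 179.1, 411.6]
tcp_rot: [-3.141, -0.0, 1.878]
force: [0.5, 0.1, -0.7]
width: 11.7
gripper_force: 30.0
```

```bash
python3 -c "
from h import *
delta([492,191,232],107.5)
im,d,X=pts('side'); cv2.imwrite('pics/s4.png',im[120:400,120:520])"
```

```text
t 6.85 j [ 0.276  0.247  1.572  0.     1.323 -0.031] tcp [497.2 179.1 411.6] [-3.141 -0.     1.878] F [ 0.5  0.1 -0.7] w 11.7 30.0
row [ 1.29 -0.14 -0.04] [-0.04 -0.01  0.1 ]  target tcp [492. 191. 412.] tool z [ 0.  0. -1.] y [0.95 0.3  0.  ]
```

View pics/s4.png

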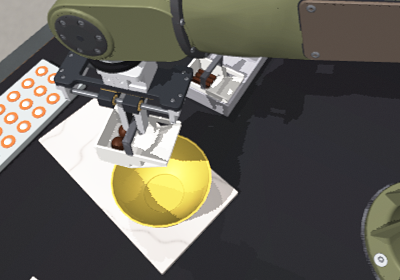

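The bin hangs over the far side of the bowl (crop view: bin at (140,140), bowl at (162,180)), with the truffles inside. I'll settle, then tip about the handle.

>>> step_arm(
  series=[
    [0.8,0,0,0,0,0,0],
    [1.3,-0.1,0,0,0,0,0],
    [1.3,-0.1,0,0,0,0,0],
    [1.3,-0.1,0,0,0,0,0],
    [1.3,-0.1,0,0,0,0,0],
  ],
)

```text
t: 7.4
tcp_pos: [493.1, 188.9, 412.1]
tcp_rot: [3.141, 0.0, 1.875]
force: [0.4, -0.7, -0.7]
width: 11.7
gripper_force: 30.0
```

>>> step_arm(
  series=[
    [0,-0.6,0.01,-2,0,0,0],
    [0,-1.57,0.07,-5,0,0,0],
    [0,-2.82,0.22,-9,0,0,0],
    [0,-4.05,0.46,-13,0,0,0],
    [0,-5.26,0.79,-17,0,0,0],
    [0,-6.45,1.2,-21,0,0,0],
    [0,-7.6,1.69,-25,0,0,0],
    [0,-8.45,2.11,-28,0,0,0],
  ],
)

```text
t: 8.2
tcp_pos: [411.8, 163.5, 390.8]
tcp_rot: [2.65, 0.0, 1.875]
force: [-0.1, -0.7, -1.1]
width: 11.7
gripper_force: 30.0
```

```bash
python3 -c "
from h import *
for a in (32,38,44,50,55): print(a);delta([492,191,232],107.5,a)"|grep -v '^t'
```

```text
32
row [ 0.21 -1.23  0.04] [-3.84  0.05 -0.07]  target tcp [401.  162.3 384.6] tool z [ 0.51  0.16 -0.85] y [0.81 0.26 0.53]
38
row [ 0.2  -3.1   0.26] [-9.84  0.05 -0.07]  target tcp [386.3 157.7 373.8] tool z [ 0.59  0.19 -0.79] y [0.75 0.24 0.62]
44
row [ 0.2  -4.94  0.68] [-15.84   0.05  -0.07]  target tcp [372.7 153.4 361.5] tool z [ 0.66  0.21 -0.72] y [0.69 0.22 0.69]
50
row [ 0.2  -6.72  1.29] [-21.84   0.06  -0.06]  target tcp [360.5 149.5 347.7] tool z [ 0.73  0.23 -0.64] y [0.61 0.19 0.77]
55
row [ 0.2  -8.15  1.94] [-26.84   0.06  -0.06]  target tcp [351.4 146.7 335.2] tool z [ 0.78  0.25 -0.57] y [0.55 0.17 0.82]
```

>>> step_arm(
  series=[
    [0,-0.94,0.02,-3,0,0,0],
    [0,-1.88,0.1,-6,0,0,0],
    [0,-2.82,0.22,-9,0,0,0],
    [0,-3.43,0.33,-11,0,0,0],
    [0,-4.05,0.46,-13,0,0,0],
    [0,-4.35,0.53,-14,0,0,0],
    [0,-4.66,0.61,-15,0,0,0],
    [0,-4.96,0.7,-16,0,0,0],
  ],
)

```text
t: 9.0
tcp_pos: [373.7, 151.8, 361.5]
tcp_rot: [2.373, 0.0, 1.875]
force: [-0.0, 0.1, -1.6]
width: 11.8
gripper_force: 30.0
```

>>> step_arm(
  series=[
    [0,-0.63,0.01,-2,0,0,0],
    [0,-1.26,0.04,-4,0,0,0],
    [0,-1.88,0.1,-6,0,0,0],
    [0,-2.5,0.17,-8,0,0,0],
    [0,-2.5,0.17,-8,0,0,0],
    [0,-2.5,0.17,-8,0,0,0],
    [0,-2.5,0.17,-8,0,0,0],
    [0,-2.5,0.17,-8,0,0,0],
  ],
)

```text
t: 9.8
tcp_pos: [357.9, 146.9, 343.1]
tcp_rot: [2.234, 0.0, 1.875]
force: [-0.3, 0.0, -1.9]
width: 11.5
gripper_force: 30.0
```

```bash
python3 -c "
from h import *
delta([492,191,232],107.5,52)
a,_,_=pts('side'); b,_,_=pts('wrist')
c,_,_=pts('scene')
cv2.imwrite('pics/s5.png',np.vstack([np.hstack([a[180:400,140:460],c[40:260,230:550]]),b[100:380]]))"
```

```text
t 9.8 j [ 0.293 -0.095  2.182  0.061  0.147 -0.068] tcp [357.9 146.9 343.1] [2.234 0.    1.875] F [-0.3  0.  -1.9] w 11.5 30.0
row [ 0.17 -0.06 -0.04] [-0.    0.04 -0.03]  target tcp [356.7 148.3 342.8] tool z [ 0.75  0.24 -0.62] y [0.59 0.19 0.79]
```

View pics/s5.png

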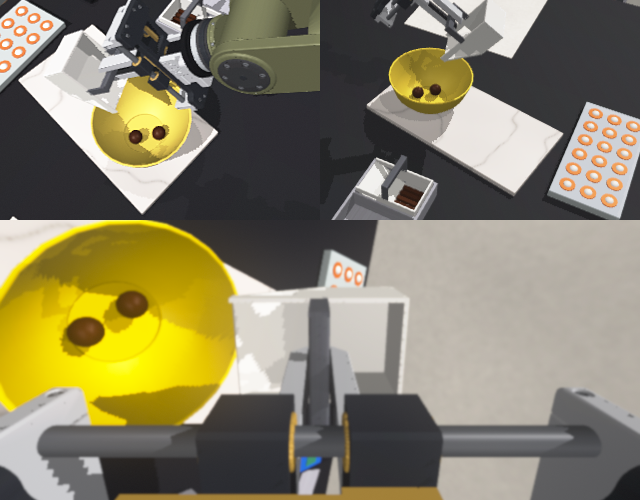

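Both truffles lie in the bowl (wrist view, crop (85,331) and (132,304)) and the bin is empty. I'm righting it.

>>> step_arm(
  series=[
    [0,1.25,0.04,4,0,0,0],
    [0,3.43,0.33,11,0,0,0],
    [0,5.56,0.88,18,0,0,0],
    [0,7.61,1.69,25,0,0,0],
    [0,9.54,2.74,32,0,0,0],
    [0,11.33,4.01,39,0,0,0],
    [0,12.95,5.5,46,0,0,0],
    [0,14.18,6.92,52,0,0,0],
  ],
)

```text
t: 10.75
tcp_pos: [494.0, 189.7, 412.4]
tcp_rot: [-3.138, 0.0, 1.875]
force: [-0.4, -0.1, -1.5]
width: 11.1
gripper_force: 30.0
```

```bash
python3 -c "
from h import *
delta([639,147.5,180],79.1)"
```

```text
t 10.75 j [ 0.297  0.248  1.569 -0.     1.329 -0.007] tcp [494.  189.7 412.4] [-3.138  0.     1.875] F [-0.4 -0.1 -1.5] w 11.1 30.0
row [-8.37 12.59  5.19] [-0.22  0.06 28.34]  target tcp [639.  147.5 360. ] tool z [ 0. -0. -1.] y [ 0.98 -0.19  0.  ]
```

>>> step_arm(
  series=[
    [-1,1.5,0,-0.1,0,4,0],
    [-2.4,3.6,0,-0.2,0,9,0],
    [-4,6,0,-0.2,0,14,0],
    [-5.6,8.4,0,-0.2,0,19,0],
    [-7,10.6,0,-0.2,0,24,0],
    [-8,12,1,-0.2,0,27,0],
    [-8.4,12.6,2.5,-0.2,0,28.3,0],
    [-8.4,12.6,4,-0.2,0,28.3,0],
  ],
)

```text
t: 11.55
tcp_pos: [638.6, 146.8, 370.2]
tcp_rot: [3.139, -0.0, 1.381]
force: [-0.2, -0.5, -1.1]
width: 11.9
gripper_force: 30.0
```

>>> step_arm(
  series=[
    [0,0,1,0,0,0,0],
    [0,0,1,0,0,0,0],
    [0,0,1,0,0,0,0],
  ],
)

```text
t: 11.85
tcp_pos: [638.1, 147.4, 362.5]
tcp_rot: [3.138, -0.001, 1.382]
force: [-1.2, 0.5, -0.9]
width: 11.7
gripper_force: 30.0
```

Run:
```python
from h import *
delta([639,147.5,92],79.1)
im,d,X=pts("wrist"); im2,d2,X2=pts("scene"); im3,_,_=pts("side")
cv2.imwrite("pics/w6.png",np.vstack([np.hstack([im3[180:400,140:460],im2[40:260,230:550]]),im[100:380]]))
```

```text
t 11.85 j [ 0.171  0.568  1.24  -0.     1.33   0.36 ] tcp [638.1 147.4 362.5] [ 3.138e+00 -1.000e-03  1.382e+00] F [-1.2  0.5 -0.9] w 11.7 30.0
row [0.02 0.06 9.05] [ 0.21 -0.06  0.1 ]  target tcp [639.  147.5 272. ] tool z [ 0. -0. -1.] y [ 0.98 -0.19  0.  ]
```

View pics/w6.png

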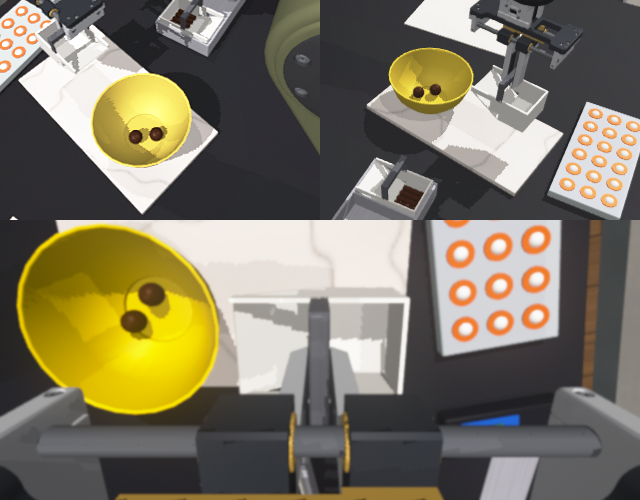

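The view shows the empty bin over the free half of the slab and both truffles in the bowl. Lowering.

>>> step_arm(
  series=[
    [0,0,1.5,0.2,0,0,0],
    [0,0.06,3.2,0.2,0,0,0],
    [0,0.06,5,0.2,0,0,0],
    [0,0.06,6.5,0.2,0,0,0],
    [0,0.06,7.6,0.2,0,0,0],
    [0,0.06,8.3,0.2,0,0,0],
    [0,0.06,8.6,0.2,0,0,0],
    [0,0.06,8.7,0.2,0,0,0],
  ],
)

```text
t: 12.8
tcp_pos: [639.4, 146.9, 275.1]
tcp_rot: [3.141, -0.001, 1.381]
force: [0.7, 0.7, -1.3]
width: 11.9
gripper_force: 30.0
```

>>> step_arm(
  series=[
    [0,0,0.1,0,0,0,0],
    [0,0,0.2,0,0,0,0],
    [0,0,0.25,0,0,0,0],
    [0,0,0.25,0,0,0,0],
  ],
)

```text
t: 13.2
tcp_pos: [639.3, 146.9, 272.6]
tcp_rot: [3.142, -0.001, 1.381]
force: [-0.2, 0.6, -1.5]
width: 11.5
gripper_force: 30.0
```

>>> step_arm(
  series=[
    [0,0,0.05,0,0,0,0],
    [0,0,0.1,0,0,0,0],
    [0,0,0.1,0,0,0,0],
  ],
)

```text
t: 13.5
tcp_pos: [639.4, 147.0, 272.0]
tcp_rot: [3.141, -0.001, 1.381]
force: [-2.6, 0.6, 4.0]
width: 11.8
gripper_force: 30.0
```

Contact is felt at the expected height. Releasing.

>>> step_arm(
  series=[
    [0,0,0,0,0,0,0.2],
    [0,0,0,0,0,0,0.4],
    [0,0,0,0,0,0,0.6],
    [0,0,0,0,0,0,0.6],
    [0,0,0,0,0,0,0.6],
    [0,0,0,0,0,0,0.6],
    [0,0,0,0,0,0,0.6],
    [0,0,0,0,0,0,0.6],
  ],
)

```text
t: 14.3
tcp_pos: [639.3, 146.9, 271.5]
tcp_rot: [-3.141, -0.001, 1.381]
force: [1.2, 0.2, -0.0]
width: 56.3
gripper_force: 0.0
```

>>> step_arm(
  series=[
    [0,0,-0.5,0,0,0,0.6],
    [0,0,-1.5,0,0,0,0.6],
    [0,0,-3,0,0,0,0.6],
    [0,0,-5.5,0,0,0,0.6],
    [0,0,-8,0,0,0,0.6],
    [0,0,-11,0,0,0,0.6],
    [0,0,-13,0,0,0,0.6],
    [0,0,-13,0,0,0,0.6],
  ],
)

```text
t: 15.1
tcp_pos: [639.1, 146.8, 406.1]
tcp_rot: [3.136, -0.003, 1.381]
force: [-0.5, 0.4, -0.2]
width: 56.1
gripper_force: 0.0
```

Run:
```python
from h import *
delta([639,147.5,92],79.1)
im,d,X=pts("wrist"); im2,d2,X2=pts("scene"); im3,_,_=pts("side")
z=X[...,2]; w=(im.min(-1)>110)&(abs(z-60)<4)&(abs(X[...,0]-639)<90)&(abs(X[...,1]-147)<80)
print(cv2.minAreaRect(X[w][:,:2].astype(np.float32)), w.sum())
cv2.imwrite("pics/w7.png",np.vstack([np.hstack([im3[180:400,140:460],im2[40:260,230:550]]),im[100:380]]))
```

```text
t 15.1 j [1.700e-01 5.400e-01 1.182e+00 1.000e-03 1.414e+00 3.590e-01] tcp [639.1 146.8 406.1] [ 3.136e+00 -3.000e-03  1.381e+00] F [-0.5  0.4 -0.2] w 56.1 0.0
row [ 0.03 -0.11 13.41] [ 0.34 -0.18  0.05]  target tcp [639.  147.5 272. ] tool z [ 0. -0. -1.] y [ 0.98 -0.19  0.  ]
((639.5682373046875, 146.62265014648438), (78.65752410888672, 119.81620788574219), 79.1563720703125) 810
```

View pics/w7.png

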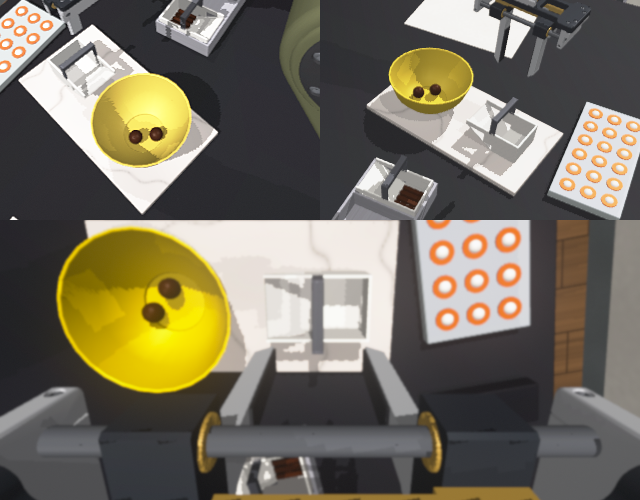

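The bin stands level with its rim at z≈60 mm, centred at (639.6, 146.6) and aligned with the slab. Both truffles are in the bowl and the gripper is clear.

```bash
python3 -c "
from workcell import hand_in; print(hand_in())"
```

```text
the job is handed in; nothing more can be done
None
```

The job is handed in at about 15 s: both truffles are in the yellow bowl, and the empty bin stands upright in the middle of the slab's free half with the gripper clear.

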